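# Offer the big massage ball on the display tray

### The arm

A 6-joint arm with a two-finger parallel gripper is mounted at the origin on the work surface. World frame = base frame: x ahead of the robot, y to its left, z up, the work surface at z = 0. Lengths are in m, angles in rad, forces in N, time in s.
With the tool pointing down it reaches from about 0.35 to 1 m from the base axis. Payload 7.1 kg.
Tool frame: the origin (TCP) lies on the centre line of the jaws, within the pads' length; the fingertips stand manip.finger_overhang ahead of it and the grasp point (between the pads) lies 8 mm behind it (manip.finger_overhang is the distance from the TCP to the fingertips, in m); z points along the fingers, y is the line along which they close (so a half turn about z gives the same grasp; the last joint's range is limited). The gripper opens to 85 mm and grips with 20 to 120 N. Pads are 22 mm wide; open, the fingers measure 114 mm over their backs; the gripper's body (76 mm by 85 mm) begins 54 mm behind the grasp point. The pads swing forward as they close: fully open they stand 13 mm farther back than shut.
Start: joints at [-1.135, 0.423, 1.63, -0, 1.089, -0.019], TCP at [0.275, -0.561, 0.242] pointing down, gripper open.
Joint ranges: [-3, 3], [-0.9, 2.11], [0.09, 2.58], [-1.31, 4.45], [0.11, 2.69], [-2.54, 2.54]. Speed limits (rad/s): [2.39, 2.39, 3.01, 3.14, 3.14, 3.14].

### API

Orientations are given as a unit quaternion [w, x, y, z].
In Python, from workcell import manip gives the robot as it stands. The module is installed in compiled form; this text tells all that it offers.
- The arm moves only by the tool move_arm, never from a script. Its arguments are lists of equal length, an entry for each row: "slide": the shift along the tool's x, y, z in m, a list of three; "rot": the turn, a rotation vector about the tool's x, y, z in rad, a list of three; "fingers": the closure, from 0 (fully open) to 1 (shut). A call has 1 to 5 rows; each row is the pose to reach, as a shift and turn from the pose commanded when the call began, along the tool's axes at that moment; what a row does not reach only later rows make up. A row lasts 1/12 s, in which the tool goes at most 41.7 mm and 7.16 degrees, less where a joint would pass 70% of its speed; a pose out of reach is approached as far as the arm can. A call with a gripper value outside its range is refused whole. The fingers move at their own pace and stop on an object; "squeeze" is the grip in N (left out, the last holds). Time passes only in rows, so rows that repeat a pose let the fingers close. It gives the time, the measured TCP pose, the force, the opening and the grip force at its end, in the units of the state.
- manip.get_state(): the state, without advancing time (a new reading comes with each control period).
- manip.camera(name): name is "scene" or "side" or "wrist"; returns (picture, depth): 480x640x3 uint8, red, green, blue; 480x640 float32, m along the optical axis (not along the pixel's ray), 0 where there is no reading.
- manip.get_calibration(name): a dict with "fx", "fy", "cx", "cy" (pixels), "origin" and "rotation" of the camera in the world. Camera axes: x right, y up, looking along -z (the intrinsics and any distortion apply to the point x, -y, -z); pixel columns grow to the right and rows downward; lengths in m; the calibration is good to about 2 mm. A picture is of the moment at which its call begins: read the wrist's pose just before it. get_calibration takes no time and is no camera call; for the wrist camera it gives the pose at the moment of the call.
- manip.close_job(): hands the job in; it is judged then, once.
Trained networks look in the newest picture that a camera, given by its name, has taken for a name from the list of things; names that differ only in an ending like _2 or _b are one class to them, and where a whole thing is asked for, a point or a joint stands for the part that bears it (a point fixed in the world has none). Each returns a list of dicts, best first, with "score" (0 to 1); they miss things now and then, are a little off and sometimes report something else, mostly with a low value. They report only what shows in the picture. A call takes as long as a camera call. They do not tell look-alikes from the thing itself.
- manip.search_frame(name, camera): "extent" ([centre column, centre row, width, height] in pixels, round what is visible of it).
- manip.masks_of(name, camera): "mask" (480x640 bool, what is visible of it) and "extent" ([centre column, centre row, width, height] in pixels, round what is visible of it).
- manip.spot_point(name, camera): "location" ([column, row] in pixels: a listed point, or the origin of a listed thing).
The state is a dict: "time_s": time; "joint_positions": joint angles; "dq": joint speeds; "effort": joint torques, N m; "tcp_pos": TCP position; "ee_rot": TCP orientation; "ft_force": force on the tool from outside, world axes, zero at the start; "wrist_torque": the same for the moment, N m; "finger_gap": opening from 0.0 (shut) to 1.0 (fully open); "finger_force": force on a finger pad.
Only numpy, scipy, OpenCV 4.12 (cv2) and the standard library are available. Lean on these libraries where they do the work, as an engineer would, in place of code of your own. Each camera call takes 0.05 s, during which the arm holds its last target. There are 200 camera calls.

### The job

At the shop counter, move the bigger of the two stone massage balls from its brass stand into the round pocket of the wooden tray; only then pick the tray up by its upright handle and carry it, kept roughly level with the ball loose in its pocket, to above the black counter mat. Finish while still holding the tray by its handle, level and still about 10 cm above the mat, centred over it and with its long sides parallel to the mat's long sides (either way round): do not put it down or let go. Leave the smaller ball on its stand and do not disturb the jar, the pill bottle or the carton.

Things in the scene. Friction and masses are not known exactly. Their poses are not given: they have to be found in the camera images.
- tray: Loose wooden tray, any yaw, 110 mm (x) by 250 mm (y), about 0.35 kg. Origin: centre of its underside, z up. Floor 8 mm thick, edge strips up to 12 mm. In the middle an upright handle board, 50 mm wide (x), 14 mm thick (y), top 100 mm above the underside: pinch it along y. Round pocket at the +y end, cork pad at the -y end. The ball pulls the +y end down with 0.1 N m: grip firmly.
- tray_pocket (a point): Centre of the tray's round pocket, on its floor: 85 mm along +y from the tray's origin, 8 mm above the underside. A ring 54 mm inside, 62 mm outside diameter, its rim 4 mm above the floor; the big ball can roll about 14 mm off centre in it and would roll out at about 35 degrees of tilt.
- tray_grip (a point): Point in the middle of the tray's handle board, 84 mm above the underside (16 mm below its top): where to pinch it. Axes as the tray's.
- big_ball_center (a point): Centre of the big stone ball, 44 mm in diameter, about 0.115 kg, loose. It starts on one of two like brass stands, centre about 42 mm above the counter. Resting in the pocket its centre is 22 mm above the pocket floor.
- small_ball_center (a point): Centre of the small stone ball, 30 mm in diameter, loose on the other stand, centre 33 mm above the counter; leave it. Each fixed stand is an upright brass tube, 32 mm outside diameter, 24 mm high, on a foot 48 mm in diameter, 4 mm high; the ball sits in its 24 mm mouth. Which stand is nearer the robot varies.
- mat: Thin black rubber counter mat fixed to the counter, 140 mm (its x) by 260 mm (its y, the long side), 3 mm thick; origin at the centre of its underside. Its yaw varies by up to 0.5 rad.
- jar: Bystander: amber glass jar with black lid, 60 mm diameter, 85 mm high, loose, beyond the work; origin at the centre of its underside.
- pill_bottle: Bystander: white pill bottle, 48 mm diameter, 80 mm high, loose, beyond the work; origin at the centre of its underside.
- carton: Bystander: cardboard carton 40 x 60 x 45 mm high, loose, beyond the tray; origin at the centre of its underside.
Things that resemble listed ones, but are neither listed nor needed, are in the scene too. Leave any turquoise look-alike of the part that bears big_ball_center alone.

How it is judged:
By the outcome, as a careful person would: the job done as asked, in the order asked, and still so for the second after the job is handed in, while the arm keeps its last pose, push and grip.
It also fails if it takes over 61 s, if anything falls off the work surface, if the arm or the gripper's body presses on something with over 40 N, if the wrist force passes 120 N, or if a joint passes its speed limit or range.

## Working session

There is one attempt and no reset: what is moved stays moved. The work goes in short steps, Python scripts to look and compute and a tool call to move; the robot and the scene stay as the last step left them, time stands still between calls to the robot, and variables do not carry over. Pictures are saved under pics/ and viewed, at most 10 in all, crops included, and the job is handed in when it is done.

Besides the shell and the picture viewer there is one more tool, called as a command line: name --argument value ..., lists and objects as JSON in quotes. move_arm: Moves the arm, as the interface text tells. Its arguments: {"type":"object","properties":{"slide":{"type":"array"},"rot":{"type":"array"},"fingers":{"type":"array"},"squeeze":{"type":"number"}},"required":["slide","rot","fingers"]}

```bash
mkdir -p pics
cat > h.py <<'E'
import numpy as np, cv2
from scipy.spatial.transform import Rotation as R
from workcell import manip
def pts(cal,uv,d):
    uv=np.atleast_2d(uv).astype(float); d=np.asarray(d,float)
    x=(uv[:,0]-cal["cx"])/cal["fx"]*d; y=(uv[:,1]-cal["cy"])/cal["fy"]*d
    return np.c_[x,-y,-d]@np.array(cal["rotation"]).T+cal["origin"]
def plane(cal,uv,z):
    o=np.array(cal["origin"]); r=pts(cal,uv,np.ones(len(np.atleast_2d(uv))))-o
    return o+r*((z-o[2])/r[:,2])[:,None]
def cloud(cal,mask,dep):
    v,u=np.nonzero(mask&(dep>0)); return pts(cal,np.c_[u,v],dep[v,u])
def tool():
    s=manip.get_state(); q=s["ee_rot"]; return np.array(s["tcp_pos"]),R.from_quat([q[1],q[2],q[3],q[0]]),s
E
cat > a.py <<'E'
from h import *
np.set_printoptions(precision=4,suppress=True)
p,r,s=tool(); print(s["time_s"],p,r.as_matrix(),manip.finger_overhang,s["finger_gap"])
ims=[]
for c in ["scene","side"]:
    im,d=manip.camera(c); cal=manip.get_calibration(c); cv2.imwrite(f"pics/{c}0.png",im[:,:,::-1]); np.save(f"{c}0.npy",d)
    print(c,{k:np.round(v,3).tolist() for k,v in cal.items()})
    zs=dict(tray_pocket=.008,tray_grip=.084,tray=0,big_ball_center=.042,small_ball_center=.033,mat=0)
    for n,z in zs.items():
        for q in manip.spot_point(n,c)[:3]:
            print(n,round(q["score"],2),np.round(q["location"]),plane(cal,q["location"],z)[0])
E
python3 a.py
```

```text
0.0 [ 0.2744 -0.561   0.2415] [[ 0.8983  0.4393 -0.0007]
 [ 0.4393 -0.8983  0.0014]
 [ 0.     -0.0016 -1.    ]] 0.011 1.0019206717638338
scene {'fx': 573.837, 'fy': 573.837, 'cx': 317.462, 'cy': 240.389, 'origin': [0.976, 0.241, 0.901], 'rotation': [0.438, 0.118, 0.222, 0.863]}Traceback (most recent call last):
  File "a.py", line 11, in <module>
    print(n,round(q["score"],2),np.round(q["location"]),plane(cal,q["location"],z)[0])
                                                        ~~~~~^^^^^^^^^^^^^^^^^^^^^
  File "h.py", line 9, in plane
    o=np.array(cal["origin"]); r=pts(cal,uv,np.ones(len(np.atleast_2d(uv))))-o
                                 ~~~^^^^^^^^^^^^^^^^^^^^^^^^^^^^^^^^^^^^^^^^
  File "h.py", line 7, in pts
    return np.c_[x,-y,-d]@np.array(cal["rotation"]).T+cal["origin"]
           ~~~~~~~~~~~~~~^~~~~~~~~~~~~~~~~~~~~~~~~~~~
ValueError: matmul: Input operand 1 has a mismatch in its core dimension 0, with gufunc signature (n?,k),(k,m?)->(n?,m?) (size 4 is different from 3)
```

View pics/scene0.png

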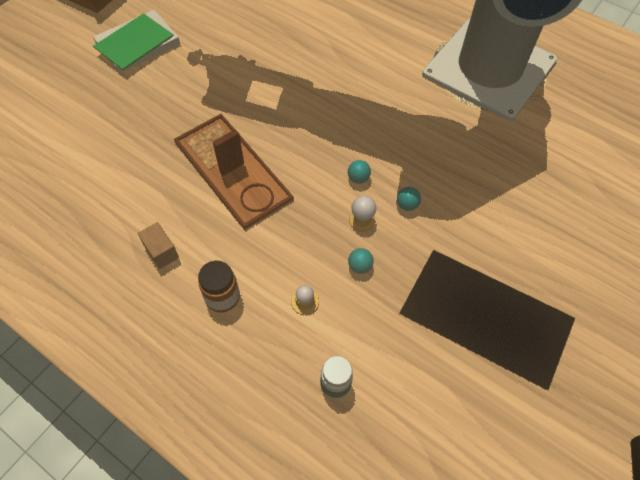

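The scene picture shows the tray at about (235,170) with its pocket at (257,197), the big ball at (364,208), and the small ball at (305,294). The mat is at (487,317). Turquoise look-alikes sit around the big ball at (359,171), (409,198) and (361,260). The calibration rotation turned out to be a quaternion, so I'll fix the helper for that.

```bash
sed -i 's/np.array(cal\["rotation"\]).T/R.from_quat(np.roll(cal["rotation"],-1)).as_matrix().T/' h.py; python3 a.py
```

```text
0.1 [ 0.2744 -0.561   0.2416] [[ 0.8984  0.4393 -0.0006]
 [ 0.4393 -0.8984  0.0013]
 [ 0.     -0.0014 -1.    ]] 0.011 0.9962709981612974
scene {'fx': 573.837, 'fy': 573.837, 'cx': 317.462, 'cy': 240.389, 'origin': [0.976, 0.241, 0.901], 'rotation': [0.438, 0.118, 0.222, 0.863]}
tray_pocket 0.71 [258. 194.] [ 0.5545 -0.1934  0.008 ]
tray_grip 0.77 [224. 141.] [ 0.5383 -0.2776  0.084 ]
tray 0.94 [236. 171.] [ 0.5352 -0.2649  0.    ]
big_ball_center 0.95 [364. 210.] [ 0.4868 -0.0054  0.042 ]
big_ball_center 0.93 [361. 172.] [ 0.4206 -0.0551  0.042 ]
big_ball_center 0.68 [409. 198.] [0.4171 0.046  0.042 ]
small_ball_center 0.56 [304. 293.] [0.6748 0.0031 0.033 ]
mat 0.66 [487. 321.] [0.5222 0.2705 0.    ]
side {'fx': 567.711, 'fy': 567.711, 'cx': 326.563, 'cy': 236.775, 'origin': [0.245, -0.907, 0.696], 'rotation': [0.862, 0.468, -0.083, -0.177]}
tray_pocket 0.65 [351. 351.] [ 0.5361 -0.2751  0.008 ]
tray_pocket 0.57 [345. 316.] [ 0.5631 -0.189   0.008 ]
tray_grip 0.96 [355. 314.] [ 0.545 -0.272  0.084]
tray_grip 0.44 [352. 354.] [ 0.5026 -0.3507  0.084 ]
tray 0.69 [352. 350.] [ 0.5408 -0.2676  0.    ]
big_ball_center 0.86 [301. 242.] [0.5583 0.0206 0.042 ]
big_ball_center 0.56 [272. 258.] [ 0.4855 -0.01    0.042 ]
big_ball_center 0.51 [246. 292.] [ 0.4082 -0.0919  0.042 ]
small_ball_center 0.68 [357. 237.] [0.6782 0.0043 0.033 ]
small_ball_center 0.65 [357. 316.] [ 0.5711 -0.2238  0.033 ]
mat 0.87 [251. 210.] [0.5163 0.2624 0.    ]
```

View pics/side0.png

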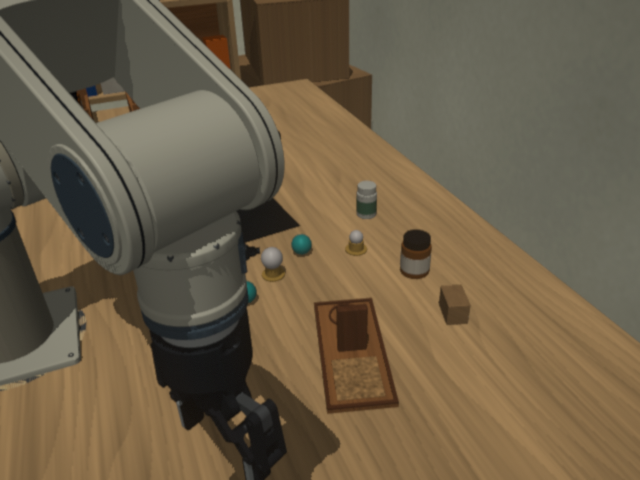

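The side picture agrees with the scene view: big ball at (272,258), tray centre at (352,350), handle top at (352,305). Next I'll fit the geometry from masks and depth.

```bash
cat > b.py <<'E'
from h import *
np.set_printoptions(precision=4,suppress=True)
im,d=manip.camera("scene"); cal=manip.get_calibration("scene")
hsv=cv2.cvtColor(im,cv2.COLOR_RGB2HSV)
def sph(P,r):
    from scipy.optimize import least_squares
    return least_squares(lambda c:np.linalg.norm(P-c,axis=1)-r,P.mean(0)-[0,0,.01],loss="soft_l1",f_scale=.002).x
for n in ["big_ball_center","small_ball_center"]:
    for m in manip.masks_of(n,"scene")[:5]:
        mk=cv2.erode(m["mask"].astype(np.uint8),np.ones((3,3)))>0
        P=cloud(cal,mk,d); P=P[P[:,2]>P[:,2].max()-.022]
        if len(P)>15: print(n,round(m["score"],2),np.round(m["extent"]),im[mk].mean(0),sph(P,.022 if n[0]=="b" else .015))
for n in ["tray","mat"]:
    for m in manip.masks_of(n,"scene")[:1]:
        P=cloud(cal,m["mask"],d); print(n,m["score"],len(P),P[:,2].min(),P[:,2].max())
        L=P[P[:,2]<.02]; (c,sz,a)=cv2.minAreaRect(L[:,:2].astype(np.float32)); print(" rect",c,sz,a,"med",L.mean(0))
        print(" box",cv2.boxPoints((c,sz,a)).tolist())
        if n=="tray":
            H=P[P[:,2]>.09]; print(" handle top",H.mean(0),cv2.minAreaRect(H[:,:2].astype(np.float32)))
E
python3 b.py
```

```text
big_ball_center 0.97 [360. 262.  27.  23.] [ 71.9162 119.4594 105.1954] [0.5645 0.0421 0.0222]
big_ball_center 0.94 [364. 208.  24.  26.] [162.335  151.335  137.8425] [ 0.4839 -0.0076  0.0424]
big_ball_center 0.71 [360. 174.  20.  27.] [ 65.3201 113.1982  99.9238] [ 0.4106 -0.0655  0.0221]
big_ball_center 0.62 [410. 200.  26.  26.] [59.5027 98.8059 86.8644] [0.4063 0.0413 0.0222]
small_ball_center 0.72 [306. 293.  15.  18.] [177.5811 165.5811 150.7568] [0.6752 0.0042 0.0329]
small_ball_center 0.22 [217. 288.  44.  54.] [82.1197 67.5507 51.9727] [ 0.7543 -0.1087  0.0797]
tray 0.83 6474 -0.0031209292895583163 0.10491395506621726
 rect (0.5390194654464722, -0.2716953158378601) (0.2551477551460266, 0.11207059770822525) 72.8884506225586 med [ 0.5468 -0.2591  0.0094]
 box [[0.44792819023132324, -0.3771345615386963], [0.5550378561019897, -0.41010940074920654], [0.6301107406616211, -0.16625607013702393], [0.5230010747909546, -0.13328123092651367]]
 handle top [ 0.5412 -0.2686  0.0983] ((0.5397270917892456, -0.26942962408065796), (0.015490726567804813, 0.05103696882724762), 74.91223907470703)
mat 0.92 12181 -0.0034582700932485055 0.008957507312377322
 rect (0.5141435861587524, 0.2659447193145752) (0.14453794062137604, 0.2621183395385742) 6.296744346618652 med [0.5171 0.2703 0.0032]
 box [[0.427936315536499, 0.38828691840171814], [0.4566848576068878, 0.12774990499019623], [0.6003508567810059, 0.14360252022743225], [0.5716023445129395, 0.40413951873779297]]
```

```bash
cat > g.py <<'E'
import sys
from h import *
np.set_printoptions(precision=4,suppress=True)
def go(t,yaw):  # yaw = deg of tool y in world, tool straight down
    p,r,s=tool(); a=np.radians(yaw); y=np.array([np.cos(a),np.sin(a),0]); z=np.array([0,0,-1.])
    T=R.from_matrix(np.c_[np.cross(y,z),y,z])
    print("t",round(s["time_s"],2),"p",p,"gap",round(s["finger_gap"],3),"F",np.round(s["ft_force"],1),s["finger_force"],"slide",r.inv().apply(np.array(t)-p),"rot",(r.inv()*T).as_rotvec())
if __name__=="__main__": go([float(v) for v in sys.argv[1:4]],float(sys.argv[4]))
E
python3 g.py .484 -.0076 .16 -90
```

```text
t 1.05 p [ 0.2746 -0.5615  0.2424] gap 1.001 F [ 0.6 -0.1 -0.4] 0.0 slide [ 0.4314 -0.4056  0.0823] rot [ 0.0001 -0.      0.4548]
```

move_arm --slide '[[0.029, -0.027, 0], [0.058, -0.054, 0], [0.087, -0.081, 0], [0.116, -0.108, 0], [0.145, -0.135, 0]]' --rot '[[0, 0, 0.09], [0, 0, 0.18], [0, 0, 0.27], [0, 0, 0.36], [0, 0, 0.454]]' --fingers '[0, 0, 0, 0, 0]' --squeeze 40

```text
time_s: 1.47
tcp_pos: [0.3457, -0.3749, 0.2424]
ee_rot: [0.0, 1.0, -0.002, 0.0]
ft_force: [1.3, 1.0, 0.6]
finger_gap: 1.004
finger_force: 0.0
```

```bash
python3 g.py .484 -.0076 .16 -90
```

```text
t 1.47 p [ 0.3457 -0.3749  0.2424] gap 1.004 F [1.3 1.  0.6] 0.0 slide [ 0.1366 -0.3679  0.0824] rot [ 0.0002 -0.0002 -0.0043]
```

move_arm --slide '[[0.014, -0.038, 0], [0.028, -0.076, 0], [0.042, -0.112, 0], [0.056, -0.149, 0], [0.07, -0.185, 0]]' --rot '[[0, 0, 0], [0, 0, 0], [0, 0, 0], [0, 0, 0], [0, 0, 0]]' --fingers '[0, 0, 0, 0, 0]'

```text
time_s: 1.88
tcp_pos: [0.4157, -0.1896, 0.2426]
ee_rot: [0.0, 1.0, 0.0, 0.0]
ft_force: [0.9, -0.1, -0.3]
finger_gap: 0.997
finger_force: 0.0
```

move_arm --slide '[[0.014, -0.036, 0.015], [0.028, -0.072, 0.03], [0.042, -0.108, 0.045], [0.055, -0.145, 0.06], [0.067, -0.182, 0.072]]' --rot '[[0, 0, 0], [0, 0, 0], [0, 0, 0], [0, 0, 0], [0, 0, 0]]' --fingers '[0, 0, 0, 0, 0]'

```text
time_s: 2.3
tcp_pos: [0.4826, -0.0075, 0.1697]
ee_rot: [0.0, 1.0, 0.0, 0.0]
ft_force: [0.9, 0.2, 0.9]
finger_gap: 1.002
finger_force: 0.0
```

```bash
cat > c.py <<'E'
from h import *
import sys
exec(open("b.py").read().split("for n in")[0].split("im,d=")[0])
exec("def sph"+open("b.py").read().split("def sph")[1].split("for n in")[0])
p,r,s=tool(); cal=manip.get_calibration("wrist"); im,d=manip.camera("wrist")
cv2.imwrite("pics/w1.png",im[:,:,::-1])
for m in manip.masks_of("big_ball_center","wrist")[:4]:
    mk=cv2.erode(m["mask"].astype(np.uint8),np.ones((5,5)))>0
    P=cloud(cal,mk,d)
    if len(P)<20: continue
    P=P[P[:,2]>P[:,2].max()-.022]; print(round(m["score"],2),np.round(m["extent"]),im[mk].mean(0),sph(P,.022))
E
python3 c.py; python3 g.py .484 -.0076 .036 -90
```

```text
0.92 [253. 314.  56.  58.] [ 86.3054 155.2366 137.6213] [0.4059 0.0427 0.0219]
0.79 [316. 228.  62.  62.] [215.5467 200.5298 187.4841] [ 0.4837 -0.0065  0.0421]
0.75 [390. 308.  55.  56.] [ 87.8771 150.674  132.8222] [ 0.41   -0.0646  0.0219]
0.61 [239. 104.  68.  67.] [ 59.4503 112.443   99.0889] [0.5644 0.0434 0.022 ]
t 2.4 p [ 0.4828 -0.005   0.1688] gap 0.998 F [ 0.5 -0.4 -0.2] 0.0 slide [0.0014 0.0028 0.1328] rot [-0.0009  0.0015  0.0062]
```

View pics/w1.png

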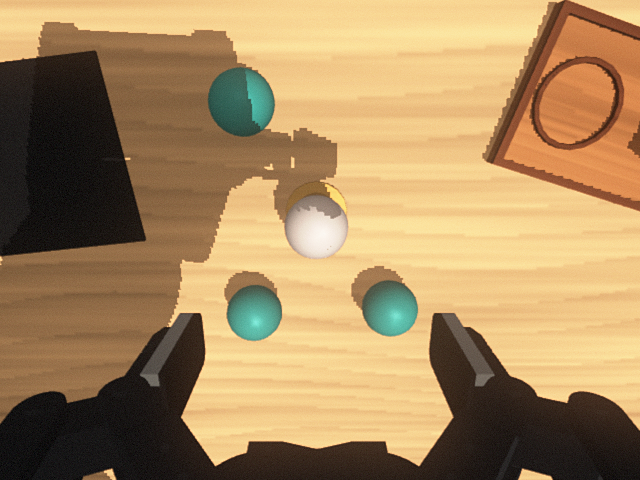

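The wrist view shows the big white ball on its brass stand at (316,228), measured at (0.484,-0.0065). The two turquoise balls nearest the fingers, at (254,312) and (390,308), are clear of the path down.

move_arm --slide '[[0.001, -0.001, 0.035], [0.001, -0.001, 0.07], [0.001, -0.001, 0.1], [0.001, -0.001, 0.12], [0.001, -0.001, 0.133]]' --rot '[[0, 0, 0], [0, 0, 0], [0, 0, 0], [0, 0, 0], [0, 0, 0]]' --fingers '[0, 0, 0, 0, 0]'

```text
time_s: 2.82
tcp_pos: [0.4821, -0.0087, 0.0353]
ee_rot: [-0.0, 1.0, 0.0, -0.001]
ft_force: [0.6, 0.3, 0.6]
finger_gap: 0.996
finger_force: 0.0
```

move_arm --slide '[[0, 0, 0], [0, 0, 0], [0, 0, 0], [0, 0, 0], [0, 0, 0]]' --rot '[[0, 0, 0], [0, 0, 0], [0, 0, 0], [0, 0, 0], [0, 0, 0]]' --fingers '[0.2, 0.4, 0.6, 0.8, 1]' --squeeze 30

```text
time_s: 3.23
tcp_pos: [0.4843, -0.008, 0.039]
ee_rot: [-0.0, 1.0, 0.0, 0.001]
ft_force: [-1.3, 4.7, 5.1]
finger_gap: 0.498
finger_force: 29.6
```

move_arm --slide '[[0, 0, 0], [0, 0, 0], [0, 0, 0], [0, 0, 0], [0, 0, 0]]' --rot '[[0, 0, 0], [0, 0, 0], [0, 0, 0], [0, 0, 0], [0, 0, 0]]' --fingers '[1, 1, 1, 1, 1]'

```text
time_s: 3.65
tcp_pos: [0.4843, -0.008, 0.0391]
ee_rot: [-0.0, 1.0, 0.0, 0.001]
ft_force: [-1.6, 4.5, 5.0]
finger_gap: 0.496
finger_force: 29.7
```

move_arm --slide '[[0, 0, -0.01], [0, 0, -0.025], [0, 0, -0.045], [0, 0, -0.07], [0, 0, -0.1]]' --rot '[[0, 0, 0], [0, 0, 0], [0, 0, 0], [0, 0, 0], [0, 0, 0]]' --fingers '[1, 1, 1, 1, 1]'

```text
time_s: 4.07
tcp_pos: [0.4825, -0.0085, 0.1389]
ee_rot: [0.0, 1.0, 0.0, -0.0]
ft_force: [1.2, -0.9, -1.1]
finger_gap: 0.493
finger_force: 30.7
```

```bash
sed 's/w1/w2/' c.py > c2.py; python3 c2.py; python3 g.py .5636 -.190 .15 -106.7
```

```text
0.67 [319. 340. 118. 120.] [158.9473 140.3813 128.1053] [ 0.482  -0.0082  0.1418]
0.62 [408. 321.  36.  49.] [ 86.1438 131.7774 114.9966] [ 0.4099 -0.064   0.0225]
0.59 [229. 102.  74.  74.] [ 61.0633 105.5308  92.4935] [0.5644 0.0433 0.022 ]
t 4.17 p [ 0.4864 -0.0086  0.1426] gap 0.5 F [ 0.4 -0.9 -0.7] 30.80857515335083 slide [ 0.0772  0.1814 -0.0066] rot [-0.0008 -0.0094  0.2923]
```

View pics/w2.png

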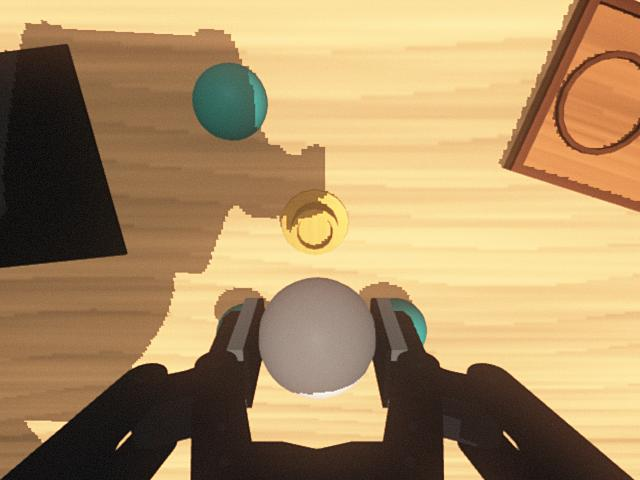

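The wrist view shows the big ball held between the pads at (318,338) and the stand empty at (315,222). The ball centre is about 3 mm above the TCP. Next I carry it to above the pocket.

move_arm --slide '[[0.014, 0.032, -0.005], [0.03, 0.068, -0.01], [0.046, 0.104, -0.01], [0.062, 0.14, -0.01], [0.074, 0.167, -0.01]]' --rot '[[0, 0, 0.06], [0, 0, 0.12], [0, 0, 0.18], [0, 0, 0.24], [0, 0, 0.29]]' --fingers '[1, 1, 1, 1, 1]'

```text
time_s: 4.58
tcp_pos: [0.5585, -0.1782, 0.1484]
ee_rot: [0.0, 0.989, -0.146, 0.001]
ft_force: [0.6, 1.0, -1.4]
finger_gap: 0.493
finger_force: 30.8
```

```bash
cat > e.py <<'E'
from c2 import *
for n,z in [("tray_pocket",.008),("tray_grip",.084)]:
    for q in manip.spot_point(n,"wrist")[:2]: print(n,round(q["score"],2),np.round(q["location"]),plane(cal,q["location"],z)[0])
cv2.imwrite("pics/w3.png",im[:,:,::-1]); np.save("w3.npy",d)
for m in manip.masks_of("tray","wrist")[:1]:
    P=cloud(cal,m["mask"],d); L=P[(P[:,2]<.03)]; print(cv2.minAreaRect(L[:,:2].astype(np.float32)))
    H=P[(P[:,2]>.085)&(P[:,2]<.11)]
    if len(H)>10: print("H",H.mean(0),cv2.minAreaRect(H[:,:2].astype(np.float32)))
E
python3 e.py; python3 g.py .5636 -.190 .15 -106.7
```

```text
0.83 [ 29. 308.  58.  57.] [34.4056 91.8558 82.7532] [0.5645 0.0434 0.0221]
0.62 [255. 423.  18.  34.] [ 61.4889 127.7689 114.04  ] [ 0.4104 -0.0641  0.0227]
tray_pocket 0.8 [328. 211.] [ 0.5649 -0.1885  0.008 ]
tray_grip 0.76 [496. 251.] [ 0.5384 -0.2709  0.084 ]
((0.5269812345504761, -0.27098947763442993), (0.2621692717075348, 0.13345633447170258), 72.89627838134766)
H [ 0.5421 -0.2683  0.0972] ((0.5392699241638184, -0.2695980668067932), (0.014339799992740154, 0.049650657922029495), 73.27859497070312)
t 4.83 p [ 0.5565 -0.175   0.1473] gap 0.493 F [-1.2 -0.2 -1.6] 30.864102244377136 slide [ 0.0111  0.0124 -0.0027] rot [-0.0002  0.0011  0.0022]
```

View pics/w3.png

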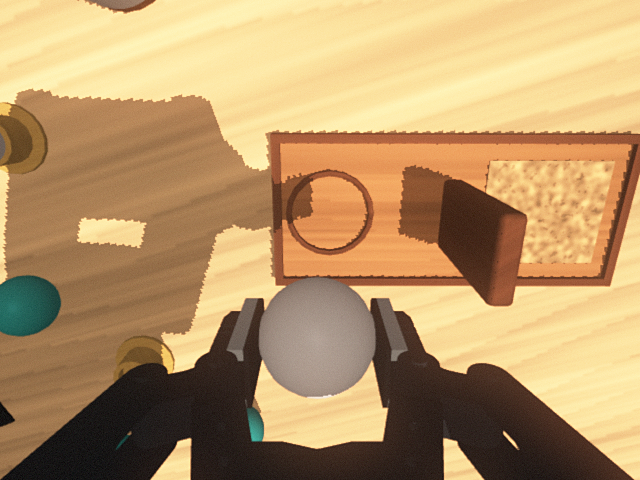

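The wrist view shows the pocket ring at (328,211) and the handle top near (495,260), with the ball still in the grip. I'll centre over the pocket and lower.

move_arm --slide '[[0.011, 0.0105, 0.01], [0.011, 0.0105, 0.04], [0.011, 0.0105, 0.07], [0.011, 0.0105, 0.09], [0.011, 0.0105, 0.1]]' --rot '[[0, 0, 0], [0, 0, 0], [0, 0, 0], [0, 0, 0], [0, 0, 0]]' --fingers '[1, 1, 1, 1, 1]'

```text
time_s: 5.25
tcp_pos: [0.5626, -0.1864, 0.0448]
ee_rot: [-0.001, 0.99, -0.143, -0.002]
ft_force: [0.3, 0.9, -0.4]
finger_gap: 0.493
finger_force: 30.9
```

```bash
python3 -c "
from g import *
go([.5642,-.1885,.031],-106.8);manip.camera('side');go([.5642,-.1885,.031],-106.8)"
```

```text
t 5.25 p [ 0.5626 -0.1864  0.0448] gap 0.493 F [ 0.3  0.9 -0.4] 30.923479199409485 slide [0.0022 0.0015 0.0138] rot [-0.0003  0.0049  0.006 ]
t 5.3 p [ 0.5624 -0.1865  0.0442] gap 0.494 F [-0.7 -0.1 -2.9] 30.924319624900818 slide [0.0024 0.0014 0.0132] rot [-0.0003  0.0057  0.0058]
```

move_arm --slide '[[0.002, 0.001, 0.004], [0.002, 0.001, 0.008], [0.002, 0.001, 0.012], [0.002, 0.001, 0.014], [0.002, 0.001, 0.014]]' --rot '[[0, 0, 0], [0, 0, 0], [0, 0, 0], [0, 0, 0], [0, 0, 0]]' --fingers '[1, 1, 1, 1, 1]'

```text
time_s: 5.72
tcp_pos: [0.5667, -0.1901, 0.0336]
ee_rot: [0.0, 0.99, -0.144, 0.0]
ft_force: [-0.3, 0.6, -0.5]
finger_gap: 0.496
finger_force: 30.9
```

```bash
python3 -c "
from g import *
im,d=manip.camera('side');go([.5642,-.1885,.028],-106.8)
cv2.imwrite('pics/s4.png',cv2.resize(im[230:400,250:450,::-1],None,fx=3.5,fy=3.5))
cal=manip.get_calibration('side')
for c in ['side','scene']:
  if c=='scene': im,d=manip.camera(c)
  cal=manip.get_calibration(c)
  for m in manip.masks_of('big_ball_center',c)[:4]:
    P=cloud(cal,cv2.erode(m['mask'].astype(np.uint8),np.ones((3,3)))>0,d); print(c,m['score'],im[m['mask']].mean(0),len(P),P.mean(0),P[:,2].max())
"
```

```text
t 5.77 p [ 0.5667 -0.1901  0.0338] gap 0.494 F [ 0.2 -0.  -0.9] 30.923661589622498 slide [-0.0029 -0.0008  0.0057] rot [ 0.     -0.0006  0.004 ]
side 0.74 [35.0152 67.2335 59.8046] 304 [0.4048 0.0305 0.031 ] 0.04513390070415069
side 0.62 [107.7969 102.9062  97.4531] 29 [ 0.5504 -0.1911  0.0494] 0.055230834578266164
side 0.62 [46.3958 88.9537 78.9579] 378 [ 0.4097 -0.0758  0.0314] 0.04530770347947233
side 0.58 [32.1864 59.7249 53.003 ] 258 [0.5609 0.0311 0.0314] 0.04708310573074881
scene 0.95 [ 78.0047 118.4202 102.5986] 336 [ 0.4189 -0.0611  0.0361] 0.04743152398725947
scene 0.75 [69.7388 89.2184 74.9208] 374 [0.415  0.0446 0.036 ] 0.04787339411309899
scene 0.64 [111.5602 101.9215  91.3927] 119 [ 0.5821 -0.1901  0.0489] 0.05946867009869061
scene 0.56 [57.6255 90.9506 79.144 ] 389 [0.5722 0.0453 0.0371] 0.04682819237480118
```

View pics/s4.png

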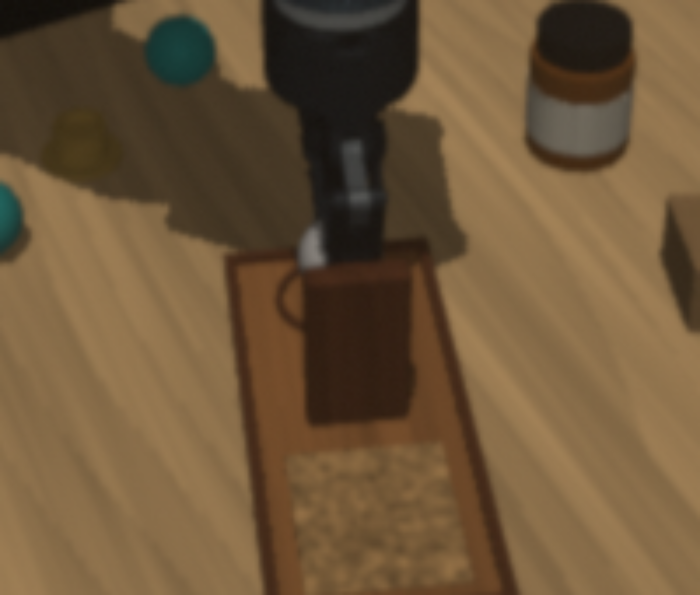

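The crop shows the ball's pale edge at (313,245), behind the handle and over the pocket. Its top is at about z=0.057, so roughly 5 mm remains before it rests on the floor.

move_arm --slide '[[-0.001, 0, 0.002], [-0.001, 0, 0.004], [-0.001, 0, 0.005], [-0.001, 0, 0.005]]' --rot '[[0, 0, 0], [0, 0, 0], [0, 0, 0], [0, 0, 0]]' --fingers '[1, 1, 1, 1]'

```text
time_s: 6.25
tcp_pos: [0.5653, -0.1897, 0.028]
ee_rot: [-0.0, 0.99, -0.144, -0.0]
ft_force: [0.2, -0.3, -1.4]
finger_gap: 0.494
finger_force: 30.9
```

move_arm --slide '[[0, 0, 0], [0, 0, 0], [0, 0, 0], [0, 0, 0], [0, 0, 0]]' --rot '[[0, 0, 0], [0, 0, 0], [0, 0, 0], [0, 0, 0], [0, 0, 0]]' --fingers '[0.46, 0.42, 0.38, 0.34, 0.3]'

```text
time_s: 6.67
tcp_pos: [0.5657, -0.1898, 0.0284]
ee_rot: [0.0, 0.99, -0.144, 0.0]
ft_force: [0.1, 0.3, 0.6]
finger_gap: 0.696
finger_force: 0.0
```

move_arm --slide '[[0, 0, 0], [0, 0, -0.01], [0, 0, -0.03], [0, 0, -0.065], [0, 0, -0.1]]' --rot '[[0, 0, 0], [0, 0, 0], [0, 0, 0], [0, 0, 0], [0, 0, 0]]' --fingers '[0.3, 0.3, 0.3, 0.2, 0.1]'

```text
time_s: 7.08
tcp_pos: [0.5646, -0.1894, 0.1291]
ee_rot: [-0.0, 0.99, -0.144, -0.001]
ft_force: [1.3, -0.2, -0.4]
finger_gap: 0.894
finger_force: 0.0
```

move_arm --slide '[[0, 0, -0.02], [0, 0, -0.04], [0, 0, -0.045]]' --rot '[[0, 0, 0], [0, 0, 0], [0, 0, 0]]' --fingers '[0, 0, 0]'

```text
time_s: 7.33
tcp_pos: [0.5674, -0.1904, 0.1777]
ee_rot: [0.001, 0.99, -0.144, 0.003]
ft_force: [0.4, 0.1, 0.2]
finger_gap: 1.001
finger_force: 0.0
```

```bash
sed -i 's/w3/w5/g' e.py; python3 e.py; python3 g.py .5393 -.2696 .165 -106.8
```

```text
0.82 [234. 420.  49.  56.] [ 76.2445 150.6808 134.5684] [ 0.4101 -0.0644  0.022 ]
0.6 [ 40. 301.  65.  46.] [37.3838 88.635  79.2671] [0.5645 0.0435 0.0221]
0.59 [317. 225.  57.  57.] [201.6961 186.3561 174.4438] [ 0.565 -0.189  0.03 ]
((0.5292547941207886, -0.2706161439418793), (0.26073238253593445, 0.12857720255851746), 73.1321029663086)
H [ 0.5421 -0.2686  0.0975] ((0.5394713282585144, -0.26961207389831543), (0.014057801105082035, 0.04935380816459656), 72.89962005615234)
t 7.58 p [ 0.5647 -0.1894  0.172 ] gap 0.996 F [ 1.  -0.9 -0. ] 0.0 slide [-0.0015  0.0841  0.007 ] rot [-0.0001  0.0023  0.004 ]
```

View pics/w5.png

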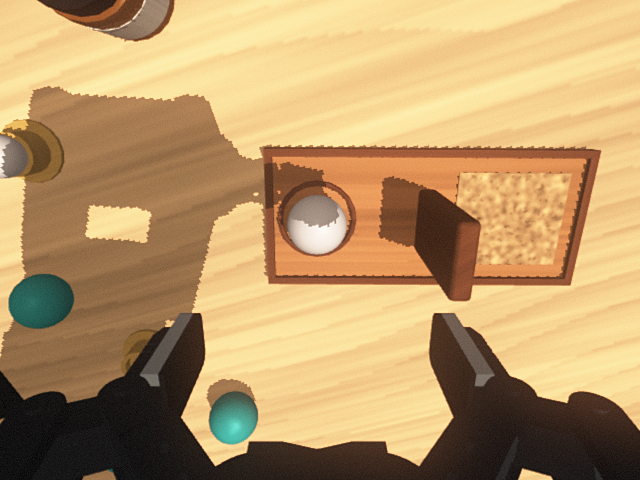

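The wrist view shows the big ball in the pocket ring at (317,222), fitted at z=0.030, so it is resting on the floor. The handle is at (450,245). Next I line up over the handle with the fingers open.

move_arm --slide '[[-0.001, 0.03, 0], [-0.001, 0.06, 0], [-0.001, 0.084, 0], [-0.001, 0.084, 0.01], [-0.001, 0.084, 0.02]]' --rot '[[0, 0, 0.003], [0, 0, 0.003], [0, 0, 0.003], [0, 0, 0.003], [0, 0, 0.003]]' --fingers '[0, 0, 0, 0, 0]' --squeeze 110

```text
time_s: 8.0
tcp_pos: [0.5399, -0.2708, 0.1518]
ee_rot: [-0.0, 0.989, -0.147, -0.001]
ft_force: [-0.5, 0.2, 0.2]
finger_gap: 0.999
finger_force: 0.0
```

```bash
cp e.py e6.py; sed -i 's/w5/w6/g' e6.py; python3 e6.py; python3 g.py .5394 -.2696 .076 -106.9
```

```text
0.92 [191. 229.  64.  65.] [150.2212 134.188  123.1381] [ 0.565 -0.189  0.03 ]
tray_grip 0.62 [314. 265.] [ 0.5384 -0.2681  0.084 ]
((0.5333046317100525, -0.2687971889972687), (0.2611508369445801, 0.12191228568553925), 73.25696563720703)
H [ 0.5424 -0.2712  0.0992] ((0.5392966866493225, -0.27021071314811707), (0.013920381665229797, 0.04964152351021767), 73.26091003417969)
t 8.25 p [ 0.5407 -0.2689  0.1527] gap 0.993 F [-0.1  0.5 -0. ] 0.0 slide [-0.001   0.0011  0.0767] rot [-0.0003  0.0013  0.0039]
```

move_arm --slide '[[-0.001, 0.001, 0.02], [-0.001, 0.001, 0.04], [-0.001, 0.001, 0.06], [-0.001, 0.001, 0.076], [-0.001, 0.001, 0.077]]' --rot '[[0, 0, 0], [0, 0, 0], [0, 0, 0], [0, 0, 0], [0, 0, 0]]' --fingers '[0, 0, 0, 0, 0]' --squeeze 110

```text
time_s: 8.67
tcp_pos: [0.5381, -0.269, 0.0738]
ee_rot: [-0.001, 0.989, -0.145, -0.002]
ft_force: [0.3, -0.1, -0.6]
finger_gap: 0.999
finger_force: 0.0
```

move_arm --slide '[[0, 0, 0], [0, 0, 0], [0, 0, 0], [0, 0, 0], [0, 0, 0]]' --rot '[[0, 0, 0], [0, 0, 0], [0, 0, 0], [0, 0, 0], [0, 0, 0]]' --fingers '[0.2, 0.4, 0.6, 0.7, 0.75]' --squeeze 25

```text
time_s: 9.08
tcp_pos: [0.54, -0.2709, 0.0773]
ee_rot: [0.0, 0.989, -0.146, 0.001]
ft_force: [-0.2, 0.4, -0.6]
finger_gap: 0.299
finger_force: 0.0
```

move_arm --slide '[[0, 0, 0], [0, 0, 0], [0, 0, 0], [0, 0, 0], [0, 0, 0]]' --rot '[[0, 0, 0], [0, 0, 0], [0, 0, 0], [0, 0, 0], [0, 0, 0]]' --fingers '[0.8, 0.85, 0.9, 1, 1]'

```text
time_s: 9.5
tcp_pos: [0.5397, -0.2708, 0.077]
ee_rot: [0.0, 0.989, -0.146, 0.0]
ft_force: [-0.5, 0.4, 6.2]
finger_gap: 0.161
finger_force: 25.7
```

move_arm --slide '[[0, 0, 0], [0, 0, 0], [0, 0, 0], [0, 0, 0], [0, 0, 0]]' --rot '[[0, 0, 0], [0, 0, 0], [0, 0, 0], [0, 0, 0], [0, 0, 0]]' --fingers '[1, 1, 1, 1, 1]' --squeeze 110

```text
time_s: 9.92
tcp_pos: [0.5399, -0.2709, 0.0771]
ee_rot: [0.0, 0.989, -0.146, 0.001]
ft_force: [-0.2, 1.1, 7.0]
finger_gap: 0.15
finger_force: 108.5
```

move_arm --slide '[[0, 0, -0.002], [0, 0, -0.007], [0, 0, -0.014], [0, 0, -0.022], [0, 0, -0.03]]' --rot '[[0, 0, 0], [0, 0, 0], [0, 0, 0], [0, 0, 0], [0, 0, 0]]' --fingers '[1, 1, 1, 1, 1]'

```text
time_s: 10.33
tcp_pos: [0.5392, -0.2706, 0.1069]
ee_rot: [-0.0, 0.989, -0.146, -0.0]
ft_force: [-0.1, -0.0, -4.2]
finger_gap: 0.147
finger_force: 107.1
```

```bash
cat > t.py <<'E'
from h import *
import sys
np.set_printoptions(precision=4,suppress=True)
def tray(c):
    im,d=manip.camera(c); cal=manip.get_calibration(c); cv2.imwrite(f"pics/{sys.argv[1]}{c}.png",im[:,:,::-1])
    p,r,s=tool(); print(c,round(s["time_s"],2),p,s["ft_force"],s["wrist_torque"],s["finger_force"])
    for n in ["tray_pocket","tray_grip","tray"]:
        for q in manip.spot_point(n,c)[:1]: print(n,round(q["score"],2),np.round(q["location"]))
    for m in manip.masks_of("tray",c)[:1]:
        P=cloud(cal,cv2.erode(m["mask"].astype(np.uint8),np.ones((3,3)))>0,d); z0=float(np.percentile(P[:,2],30))
        L=P[abs(P[:,2]-z0)<.025]
        for _ in range(4):
            A=np.c_[L[:,:2]-L[:,:2].mean(0),np.ones(len(L))]; k=np.linalg.lstsq(A,L[:,2],rcond=None)[0]; e=L[:,2]-A@k; L=L[abs(e)<max(.005,2*e.std())]
        print("floor slopes deg xy",np.degrees(k[:2]),"z",k[2],len(L),"rect",cv2.minAreaRect(L[:,:2].astype(np.float32)))
        H=P[P[:,2]>k[2]+.08]
        if len(H)>10: print("H",H.mean(0),cv2.minAreaRect(H[:,:2].astype(np.float32)))
    for m in manip.masks_of("big_ball_center",c)[:4]:
        P=cloud(cal,cv2.erode(m["mask"].astype(np.uint8),np.ones((3,3)))>0,d)
        if len(P): print("ball",round(m["score"],2),im[m["mask"]].mean(0),P.mean(0))
for c in sys.argv[2:]: tray(c)
E
python3 t.py l7 wrist side
```

```text
wrist 10.38 [ 0.5403 -0.2711  0.1087] [ 0.0934 -0.4556 -3.5374] [-0.0834  0.045  -0.0313] 107.25207924842834
tray_grip 0.71 [316. 345.]
tray 0.96 [320. 256.]
floor slopes deg xy [ 0.212  -0.1419] z 0.0407881715665548 72809 rect ((0.5392833948135376, -0.2705489993095398), (0.25057050585746765, 0.11065322160720825), 73.13159942626953)
H [ 0.5442 -0.272   0.1308] ((0.5397959351539612, -0.27058738470077515), (0.01338657084852457, 0.05038415268063545), 72.75367736816406)
ball 0.7 [151.1119 136.3728 125.9777] [ 0.5699 -0.1969  0.0754]
side 10.68 [ 0.5391 -0.2705  0.106 ] [ 0.6736 -0.3278 -5.0014] [-0.0734  0.0399  0.0064] 107.2450339794159
tray_pocket 0.62 [348. 304.]
tray_grip 0.56 [354. 299.]
tray 0.97 [352. 341.]
floor slopes deg xy [-0.0609 -0.1106] z 0.03796231125777761 5481 rect ((0.538371205329895, -0.26986151933670044), (0.2533138394355774, 0.11004015058279037), 73.39797973632812)
H [ 0.5265 -0.2706  0.1246] ((0.5382075905799866, -0.27136439085006714), (0.011861898005008698, 0.04939756542444229), 74.3075180053711)
ball 0.83 [35.6555 91.0468 83.7057] [0.5603 0.0305 0.0318]
ball 0.67 [26.8647 56.5889 51.0928] [0.4042 0.0301 0.031 ]
ball 0.62 [36.3744 86.6689 79.1461] [ 0.4085 -0.0763  0.032 ]
ball 0.57 [71.5632 66.4023 61.2529] [ 0.5525 -0.1888  0.0755]
```

View pics/l7side.png

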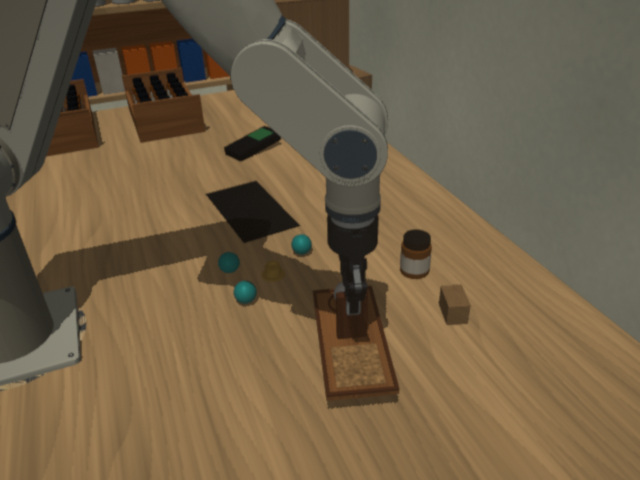

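The side view shows the tray hanging level just off the counter (slopes within 0.2°) with the ball in its pocket at (340,293), and everything else undisturbed. I'll raise it and measure the mat more closely.

move_arm --slide '[[0, 0, -0.012], [0, 0, -0.028], [0, 0, -0.046], [0, 0, -0.064], [0, 0, -0.076]]' --rot '[[0, 0, 0], [0, 0, 0], [0, 0, 0], [0, 0, 0], [0, 0, 0]]' --fingers '[1, 1, 1, 1, 1]'

```text
time_s: 11.35
tcp_pos: [0.5401, -0.271, 0.1849]
ee_rot: [0.0, 0.989, -0.146, 0.001]
ft_force: [-0.2, 0.9, -3.4]
finger_gap: 0.149
finger_force: 107.9
```

```bash
python3 -c "
from g import *
for c in ['side','scene']:
  im,d=manip.camera(c);cal=manip.get_calibration(c)
  m=manip.masks_of('mat',c)[0]['mask'].astype(np.uint8)
  v,u=np.nonzero(m); P=plane(cal,np.c_[u,v],.003); print(c,cv2.minAreaRect(P[:,:2].astype(np.float32)))
go([.5141,.2659,.184],-83.7)"
```

```text
side ((0.5140531063079834, 0.2656658887863159), (0.1402895450592041, 0.26999980211257935), 6.732771396636963)
scene ((0.5152364373207092, 0.2655373215675354), (0.1421111673116684, 0.26184728741645813), 6.447883129119873)
t 11.55 p [ 0.5393 -0.2706  0.1824] gap 0.148 F [-0.2 -0.  -4.7] 107.96164155006409 slide [-0.1787 -0.5065 -0.0017] rot [ 0.0001 -0.0003 -0.4022]
```

move_arm --slide '[[-0.002, -0.006, 0], [-0.006, -0.017, 0], [-0.012, -0.034, 0], [-0.019, -0.054, 0], [-0.027, -0.077, 0]]' --rot '[[0, 0, 0], [0, 0, 0], [0, 0, 0], [0, 0, 0], [0, 0, 0]]' --fingers '[1, 1, 1, 1, 1]'

```text
time_s: 11.97
tcp_pos: [0.5349, -0.1877, 0.1812]
ee_rot: [-0.0, 0.989, -0.146, -0.001]
ft_force: [0.6, 0.4, -4.6]
finger_gap: 0.151
finger_force: 107.6
```

move_arm --slide '[[-0.008, -0.023, 0], [-0.016, -0.046, 0], [-0.024, -0.069, 0], [-0.032, -0.092, 0], [-0.04, -0.115, 0]]' --rot '[[0, 0, 0], [0, 0, 0], [0, 0, 0], [0, 0, 0], [0, 0, 0]]' --fingers '[1, 1, 1, 1, 1]'

```text
time_s: 12.38
tcp_pos: [0.5293, -0.0653, 0.1814]
ee_rot: [-0.0, 0.989, -0.145, -0.001]
ft_force: [0.2, 0.4, -5.1]
finger_gap: 0.148
finger_force: 107.7
```

move_arm --slide '[[-0.008, -0.023, 0], [-0.016, -0.046, 0], [-0.024, -0.069, 0], [-0.032, -0.092, 0], [-0.04, -0.115, 0]]' --rot '[[0, 0, 0], [0, 0, 0], [0, 0, 0], [0, 0, 0], [0, 0, 0]]' --fingers '[1, 1, 1, 1, 1]'

```text
time_s: 12.8
tcp_pos: [0.5239, 0.0561, 0.1814]
ee_rot: [0.0, 0.989, -0.145, -0.001]
ft_force: [-0.3, 0.8, -5.0]
finger_gap: 0.148
finger_force: 107.7
```

move_arm --slide '[[-0.008, -0.023, 0], [-0.016, -0.046, 0], [-0.024, -0.069, 0], [-0.032, -0.092, 0], [-0.04, -0.113, 0]]' --rot '[[0, 0, 0], [0, 0, 0], [0, 0, 0], [0, 0, 0], [0, 0, 0]]' --fingers '[1, 1, 1, 1, 1]'

```text
time_s: 13.22
tcp_pos: [0.5181, 0.1759, 0.1814]
ee_rot: [0.0, 0.989, -0.145, -0.001]
ft_force: [0.2, 0.1, -4.5]
finger_gap: 0.146
finger_force: 107.7
```

```bash
python3 g.py .5147 .2657 .180 -83.6
```

```text
t 13.22 p [0.5181 0.1759 0.1814] gap 0.146 F [ 0.2  0.1 -4.5] 107.65394926071167 slide [-0.0291 -0.0851  0.0014] rot [ 0.0004  0.0019 -0.4033]
```

move_arm --slide '[[-0.007, -0.021, 0], [-0.014, -0.04, 0], [-0.02, -0.056, 0], [-0.025, -0.07, 0], [-0.027, -0.079, 0]]' --rot '[[0, 0, -0.02], [0, 0, -0.06], [0, 0, -0.11], [0, 0, -0.17], [0, 0, -0.23]]' --fingers '[1, 1, 1, 1, 1]'

```text
time_s: 13.63
tcp_pos: [0.5147, 0.2593, 0.1812]
ee_rot: [0.0, 1.0, -0.029, -0.001]
ft_force: [-0.2, -0.6, -4.4]
finger_gap: 0.149
finger_force: 107.6
```

```bash
python3 g.py .5147 .2657 .180 -83.6
```

```text
t 13.63 p [0.5147 0.2593 0.1812] gap 0.149 F [-0.2 -0.6 -4.4] 107.6405131816864 slide [-0.0004 -0.0064  0.0012] rot [ 0.0004  0.0022 -0.1695]
```

move_arm --slide '[[0, -0.002, 0], [0, -0.004, 0], [0, -0.0055, 0], [0, -0.006, 0], [0, -0.006, 0]]' --rot '[[0, 0, -0.05], [0, 0, -0.1], [0, 0, -0.14], [0, 0, -0.16, 0], [0, 0, -0.17]]' --fingers '[1, 1, 1, 1, 1]'

```text
$.rot[3]: bad value
```

move_arm --slide '[[0, -0.002, 0], [0, -0.004, 0], [0, -0.0055, 0], [0, -0.006, 0], [0, -0.006, 0]]' --rot '[[0, 0, -0.05], [0, 0, -0.1], [0, 0, -0.14], [0, 0, -0.16], [0, 0, -0.17]]' --fingers '[1, 1, 1, 1, 1]'

```text
time_s: 14.05
tcp_pos: [0.5158, 0.2637, 0.1815]
ee_rot: [0.0, 0.999, 0.054, -0.001]
ft_force: [-0.4, -0.5, -4.8]
finger_gap: 0.144
finger_force: 107.7
```

```bash
python3 t.py f8 wrist scene; python3 g.py .5147 .2657 .180 -83.6
```

```text
wrist 14.1 [0.516  0.2635 0.1817] [ 0.2535  0.8952 -3.7856] [-0.1341 -0.0005 -0.0685] 107.69530177116394
tray_pocket 0.64 [159. 260.]
tray_grip 0.73 [318. 343.]
tray 0.82 [317. 256.]
floor slopes deg xy [ 0.0827 -0.1409] z 0.11371630957250396 73322 rect ((0.5149415135383606, 0.26373928785324097), (0.11058707535266876, 0.25045040249824524), 6.035312175750732)
H [0.52   0.2642 0.2038] ((0.5157467126846313, 0.26380500197410583), (0.04980084300041199, 0.013430987484753132), 5.7505364418029785)
ball 0.95 [105.5043 149.4714 130.212 ] [0.4133 0.0508 0.0336]
ball 0.81 [155.3187 139.1785 128.1947] [0.5081 0.3482 0.1481]
ball 0.8 [ 88.8777 142.213  125.3069] [0.5655 0.0551 0.034 ]
scene 14.4 [0.5169 0.2632 0.1823] [ 0.0928 -0.7338 -3.7908] [-0.1141 -0.0891  0.0551] 107.69469022750854
tray_pocket 0.64 [558. 312.]
tray_grip 0.76 [522. 263.]
tray 0.6 [502. 288.]
floor slopes deg xy [ 0.0723 -0.114 ] z 0.11426788065428166 9274 rect ((0.5169166922569275, 0.262788861989975), (0.11118440330028534, 0.24917291104793549), 5.992998123168945)
H [0.527  0.2636 0.2042] ((0.5222176313400269, 0.26211830973625183), (0.04117538407444954, 0.012516588903963566), 7.518283843994141)
ball 0.9 [ 66.8553 106.4507  92.6855] [0.5722 0.0456 0.0372]
ball 0.77 [90.8791 84.4975 77.1768] [0.5072 0.3494 0.149 ]
ball 0.75 [ 71.4    104.5791  89.6302] [ 0.4182 -0.0605  0.0362]
ball 0.72 [ 68.5571 105.4635  91.3676] [0.4148 0.0444 0.0367]
t 14.65 p [0.517  0.2633 0.1824] gap 0.148 F [-0.4 -0.3 -4.7] 107.69397497177124 slide [-0.002  -0.0027  0.0024] rot [-0.     -0.0001 -0.0041]
```

View pics/f8scene.png

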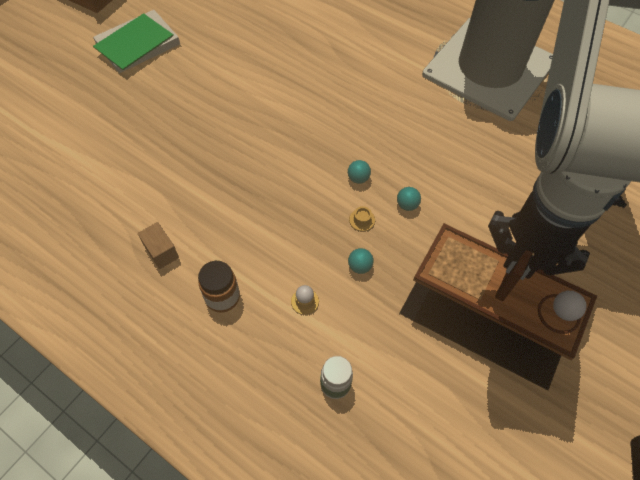

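View pics/f8wrist.png

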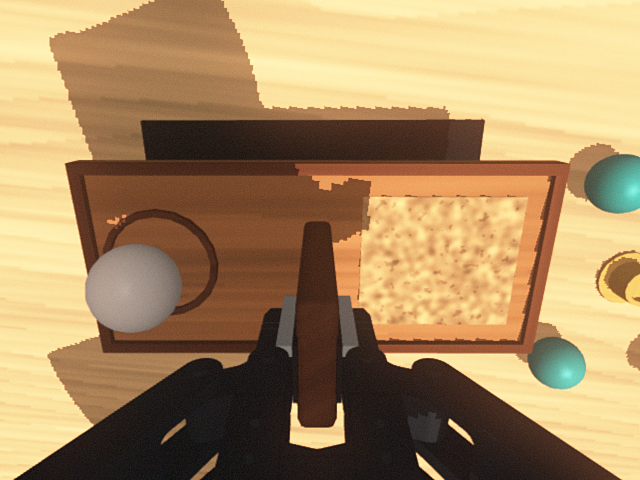

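Both views show the tray level over the mat with the ball in the pocket, at (570,306) in the scene and (133,288) in the wrist view. The small ball and the bystanders haven't moved. The underside is at about 0.105 m. I'll make a 2 mm trim, let it settle and hand in.

move_arm --slide '[[0, -0.001, 0], [-0.001, -0.002, 0.001], [-0.001, -0.002, 0.002], [-0.001, -0.002, 0.002], [-0.001, -0.002, 0.002]]' --rot '[[0, 0, -0.003], [0, 0, -0.006], [0, 0, -0.006], [0, 0, -0.006], [0, 0, -0.006]]' --fingers '[1, 1, 1, 1, 1]'

```text
time_s: 15.07
tcp_pos: [0.5156, 0.2652, 0.1802]
ee_rot: [0.0, 0.998, 0.057, -0.0]
ft_force: [0.5, 0.0, -3.1]
finger_gap: 0.146
finger_force: 107.7
```

move_arm --slide '[[0, 0, 0], [0, 0, 0], [0, 0, 0], [0, 0, 0], [0, 0, 0]]' --rot '[[0, 0, 0], [0, 0, 0], [0, 0, 0], [0, 0, 0], [0, 0, 0]]' --fingers '[1, 1, 1, 1, 1]'

```text
time_s: 15.48
tcp_pos: [0.5157, 0.2652, 0.1803]
ee_rot: [0.0, 0.998, 0.057, -0.0]
ft_force: [-0.1, 0.8, -5.4]
finger_gap: 0.146
finger_force: 107.7
```

```bash
python3 t.py f9 wrist | grep -E "floor|H|ball"; python3 -c "
from workcell import manip
print(manip.close_job())"
```

```text
floor slopes deg xy [ 0.1807 -0.1011] z 0.11239976588341354 73030 rect ((0.5145209431648254, 0.2652883529663086), (0.1105426698923111, 0.24998502433300018), 6.490415096282959)
H [0.5197 0.2659 0.2025] ((0.5156506896018982, 0.26539045572280884), (0.04971270635724068, 0.013285182416439056), 6.812250137329102)
ball 0.93 [153.8116 137.633  126.5203] [0.5037 0.3492 0.1465]
ball 0.83 [101.4908 147.4032 129.2863] [0.4133 0.0511 0.0336]
ball 0.59 [ 88.0707 137.8815 120.9664] [0.5651 0.0561 0.033 ]
the job is handed in; nothing more can be done
None
```

The job is handed in: the big ball is loose in the tray's pocket, and the arm is holding the tray by its handle, level, about 10 cm above the mat, centred and lined up with it; the small ball, jar, pill bottle and carton were left untouched.

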